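# Draw out the ND filter and light it for inspection

### The job

Get the ND filter ready for inspection: with a fingertip hooked behind the upright orange lip of the black filter sleeve, draw the sleeve along its rail out of the white holder bracket as far as it goes, without pinching the lip between the fingers. Then switch the desk lamp on by pushing its red-tipped toggle over, away from the lamp's front edge and towards its stem, as far as it goes. Leave the sleeve fully out, and do not disturb, lift or tip any of the loose things on the cabinet top.

Things in the scene. Friction and masses are not known exactly. Their poses are not given: they have to be found in the camera images.
- holder: Fixed white filter holder bracket, 260 (x) x 110 mm. Origin: centre of its underside. x runs along the rail, into the holder; the sleeve comes out along -x, roughly towards the robot. Side rails 16 mm high at y = +-46 to 55 mm along the whole length. A bridge roof, top at 31 mm, covers x = 20 to 130 mm; in front of it the sleeve lies open from above.
- sleeve (a joint): How far the filter sleeve is drawn out, m: 0 fully in, 0.09 fully out at a rigid stop; starts between 0 and 0.03. Black sleeve 88 mm wide with dark square glass in an aluminium rim. It slides with about 2 N of friction plus some damping (15 N per m/s) and stays where it is left. It cannot be lifted out.
- lip_hook (a point): Centre of the inner (hooking) face of the upright orange lip across the sleeve's front end; moves with the sleeve, axes as holder. Lip 8 (x) x 70 (y) mm, from 12 mm (the sleeve's flat top) to 34 mm above the cabinet top; this point is at 23 mm. From it towards +x the sleeve is flat and bare for 45 mm to the bridge when fully in (more if partly out): a fingertip goes down there and pulls towards -x.
- toggle_base: Black switch housing 70 x 50 x 25 mm on the grey lamp's base, fixed. Origin: centre of its underside, 18 mm above the cabinet top; housing top at 43 mm. x points from the lamp's front edge to its stem, roughly away from the robot. The toggle pivots about the y axis 22 mm above this origin.
- toggle (a joint): Angle of the toggle, rad: 0 off (leaning 0.5 rad from upright towards toggle_base -x), 1.0 fully on at its stop (leaning 0.5 rad towards +x). Starts between 0 and 0.15. Needs about 1.5 N at the ball and stays where it is left.
- toggle_tip (a point): Centre of the red ball, 26 mm in diameter, at the end of the toggle, 55 mm from the pivot (about 88 mm above the cabinet top at either end of the swing, 95 mm when upright).
- lamp: Grey desk lamp, fixed; base 190 (x) x 115 x 18 mm. Origin: centre of its underside; axes as toggle_base, which sits at x = -45 mm. A steel stem 12 mm thick stands at x = 72 mm on a 40 mm foot and leans back to x = 125 mm at 225 mm height; a grey shade there spans x = 75 to 165 mm, 84 mm wide, 175 to 255 mm high.
- step_ring: Bystander: loose steel step-up ring, 66 mm outside diameter, 8 mm high, lying flat. Origin: centre of its underside.
- lens_cap: Bystander: loose black lens cap, 58 mm diameter, 8 mm high. Origin: centre of its underside.
- blower: Bystander: loose blue blower bulb standing upright, 66 mm diameter, 125 mm high with its nozzle. Origin: centre of its underside.
- cleaner: Bystander: loose bottle of lens cleaner, 44 mm diameter, 110 mm high. Origin: centre of its underside.

How it is judged (in metres and radians):
On the way, in this order (a step that is already met when the one before it is completed fails the run):
1. the sleeve reaches its fully-out position with a finger pulling on the inner face of the lip (value of joint sleeve above 0.084 m and contact force between the fingers and sleeve_c1 above 0.3 N).
2. the lamp's toggle is pushed over to on (value of joint toggle above 0.85 rad), for 0.1 s.
At the end, for the whole second after the job is handed in: The sleeve is drawn out to within 6 mm of its stop (joint above 0.084 m) and the toggle is over to on (above 0.85 of 1.0 rad), both at rest (value of joint sleeve above 0.084 m and value of joint toggle above 0.85 rad and velocity of joint sleeve below 0.005 m/s and velocity of joint toggle below 0.05 rad/s); the robot touches nothing.
It fails at once if the lip is pinched: fingers press on its inner and outer face at once (over 2 N on each) (contact force between the fingers and sleeve_c1 above 2 N and contact force between the fingers and sleeve_c2 above 2 N).
It fails at once if a loose bystander is moved more than 20 mm, lifted or tipped (distance of any of step_ring, lens_cap, blower, cleaner from where it was at the start of the episode above 0.02 m or angle between any of step_ring, lens_cap, blower, cleaner's own z axis and vertical above 0.3 rad).
It also fails if it takes over 48 s, if anything falls off the work surface, if the arm or the gripper's body presses on something with over 40 N, if the wrist force passes 120 N, or if a joint passes its speed limit or range.

### The arm

A 7-joint arm with a two-finger parallel gripper is mounted at the origin on the work surface. World frame = base frame: x ahead of the robot, y to its left, z up, the work surface at z = 0. Lengths are in mm, angles in rad, forces in N, time in s.
With the tool pointing down it reaches from about 400 to 875 mm from the base axis. Payload 19.3 kg.
Tool frame: the origin (TCP) lies at the very end of the fingers, on their centre line; the grasp point (between the pads) lies 19 mm behind it (grip_point_offset is the z of the grasp point in the tool frame, in mm); z points along the fingers, x is the direction in which the jaws open and shut, and the axes are right-handed (so a half turn about z gives the same grasp; the last joint's range is limited). The gripper opens to 85 mm and grips with 20 to 120 N. Pads are 22 mm wide; open, the fingers measure 114 mm over their backs; the gripper's body (76 mm by 85 mm) begins 54 mm behind the grasp point. The pads swing forward as they close: fully open they stand 13 mm farther back than shut.
Start: joints at [1.153, 0.521, -0.036, 1.599, 0.021, 1.021, -0.113], TCP at [212.991, -587.579, 194.591] pointing down, gripper open.
Joint ranges: [-2.91, 2.91], [-0.3, 2.13], [-1.5, 1.42], [0.17, 2.43], [-1.26, 4.41], [0.16, 1.93], [-2.52, 2.52]. Speed limits (rad/s): [1.89, 1.89, 2.39, 2.39, 3.01, 3.01, 3.01].

### API

Orientations are given as a 3x3 rotation matrix whose columns are the frame's x, y, z axes.
In Python, from workcell import movep, movel, goto_joints, open_gripper, clamp, wait, inverse_kinematics, read_state, camera, PlanningError, finish_job, grip_point_offset gives the robot as it stands. Calls block until the motion is done:
- movep(position, orientation): joint-space move of the TCP to a pose.
- movel(position, frame=None, max_speed=150, guard=None): straight line of the TCP; frame=None keeps the orientation; max_speed is the mean speed in mm/s. With guard (N) it stops when the force on the tool has changed by that much, and returns True; else False.
- goto_joints(angles): joint-space move.
- open_gripper() and clamp(): open the fingers fully, or close them until they stop; the grip force is fixed at half the most.
- wait(seconds).
- inverse_kinematics(position, orientation): joint angles nearest the present ones, or None.
- read_state(): the state.
- camera(name): name is "scene" or "top" or "wrist"; returns a dict with "image" (420x560x3 uint8, blue, green, red), "range_z" (420x560 float32, mm along the optical axis (not along the pixel's ray), 0 where there is no reading), "fx", "fy", "cx", "cy" (pixels), "dist_coeffs" ([k1, k2, p1, p2, k3] as OpenCV has them; the pictures are not rectified), "cam_to_world" (4x4, takes a point from camera to world coordinates). Camera axes: x right, y up, looking along -z (the intrinsics and any distortion apply to the point x, -y, -z); pixel columns grow to the right and rows downward; lengths in mm; the calibration is good to about 2 mm. A picture is of the moment at which its call begins.
A pose or a line that the arm cannot do raises PlanningError and nothing moves.
- finish_job(): hands the job in, once; it reports no verdict.
The state is a dict: "time": time; "qpos": joint angles; "qvel": joint speeds; "joint_efforts": joint torques, N m; "eef_pos": TCP position; "tool_rot": TCP orientation; "ft_force": force on the tool from outside, world axes, zero at the start; "torque": the same for the moment, N m; "finger_gap": finger opening in mm.
Only numpy, scipy, OpenCV 4.12 (cv2) and the standard library are available. Lean on these libraries where they do the work, as an engineer would, in place of code of your own. Each camera call takes 0.05 s, during which the arm holds its last target.

## Working session

There is one attempt and no reset: what is moved stays moved. The work goes in short steps, each a Python script; the robot and the scene stay as the last script left them, time stands still between calls to the robot, and variables do not carry over. Pictures are saved under pics/ and viewed, and the job is handed in when it is done.

```bash
ls; mkdir -p pics; python3 - <<'E'
from workcell import *
import cv2,pickle
for n in ["scene","top","wrist"]:
    c=camera(n); cv2.imwrite(f"pics/{n}0.png",c["image"]); pickle.dump(c,open(f"{n}0.pkl","wb"))
    print(n,c["fx"],c["dist_coeffs"],c["cam_to_world"])
s=read_state(); print(s, grip_point_offset)
E
```

```text
pics
scene 407.13323797884647 [-0.09388084  0.          0.          0.          0.        ] [[-4.72481384e-01 -6.48247899e-01  5.97106359e-01  1.18971992e+03]
 [ 8.81323330e-01 -3.43267449e-01  3.24710097e-01  3.62310945e+02]
 [-5.52546160e-03  6.79663240e-01  7.33503476e-01  9.26658130e+02]
 [ 0.00000000e+00  0.00000000e+00  0.00000000e+00  1.00000000e+00]]
top 495.601388308839 [-0.0528123  0.         0.         0.         0.       ] [[ 2.68464788e-02  9.91890880e-01 -1.24224589e-01  3.63205339e+02]
 [-9.99639551e-01  2.66613790e-02 -3.15254314e-03  5.09061283e+00]
 [ 1.85020058e-04  1.24264447e-01  9.92249118e-01  1.33870771e+03]
 [ 0.00000000e+00  0.00000000e+00  0.00000000e+00  1.00000000e+00]]
wrist 295.18026672874873 [0.01422078 0.         0.         0.         0.        ] [[ 3.40540252e-01  8.89508075e-01  3.04643598e-01  2.89693977e+02]
 [-9.40229911e-01  3.22247732e-01  1.10109554e-01 -5.58399224e+02]
 [-2.27371536e-04 -3.23931758e-01  9.46080422e-01  3.72063687e+02]
 [ 0.00000000e+00  0.00000000e+00  0.00000000e+00  1.00000000e+00]]
{'time': 0.15, 'qpos': array([ 1.15279255,  0.52183485, -0.03633916,  1.59983315,  0.02119423,
        1.02107881, -0.11278906]), 'qvel': array([-0.00068084, -0.00232014, -0.0003142 , -0.00165774,  0.00024508,
        0.00270819, -0.00076287]), 'joint_efforts': array([-3.97431813e-04, -9.27388859e+01,  1.97985426e+00, -3.70062053e+01,
        1.79003697e-02,  6.31464121e-03, -8.52031746e-06]), 'eef_pos': array([ 212.917007  , -587.34789984,  194.19987584]), 'tool_rot': array([[ 3.40838482e-01, -9.40121822e-01, -2.98244583e-04],
       [-9.40121555e-01, -3.40838611e-01,  7.09509975e-04],
       [-7.68679079e-04,  3.85578579e-05, -9.99999704e-01]]), 'ft_force': array([-0.46817928,  0.42252661, -0.08401944]), 'torque': array([ 0.00093587,  0.03278867, -0.01684541]), 'finger_gap': 85.55677223457572} -18.700000000000003
```

View pics/scene0.png

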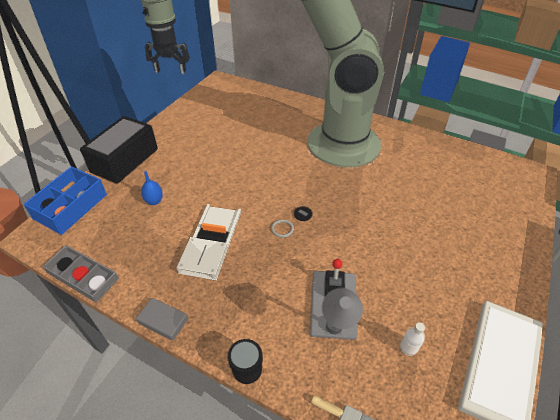

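View pics/top0.png

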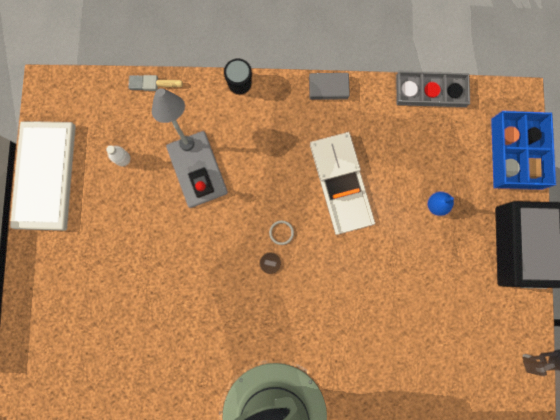

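The top view shows the holder at about (343,183), orange lip at (346,194), lamp at (197,168) with red ball at (200,186), step ring (281,233), cap (270,263), blower (440,204) and cleaner (118,155). I'll enlarge to read off corners.

```bash
cat > h.py <<'E'
import numpy as np,cv2,pickle
def ray(c,u,v):
    K=np.array([[c["fx"],0,c["cx"]],[0,c["fy"],c["cy"]],[0,0,1]])
    p=cv2.undistortPoints(np.array([[[u,v]]],float),K,np.array(c["dist_coeffs"]))[0,0]
    return np.array([p[0],-p[1],-1.])
def atz(c,u,v,z):
    T=c["cam_to_world"];d=T[:3,:3]@ray(c,u,v);o=T[:3,3]
    return o+d*(z-o[2])/d[2]
def rng(c,u,v):
    T=c["cam_to_world"];r=c["range_z"][int(round(v)),int(round(u))]
    return T[:3,:3]@(ray(c,u,v)*r)+T[:3,3]
E
python3 - <<'E'
import cv2
im=cv2.imread("pics/top0.png")
def crop(n,x,y,w,h,s):
    cv2.imwrite(n,cv2.resize(im[y:y+h,x:x+w],None,fx=s,fy=s,interpolation=cv2.INTER_CUBIC))
crop("pics/hold.png",300,125,90,115,5)
crop("pics/lamp.png",140,80,100,135,4)
E
```

```text
(no output)
```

View pics/hold.png

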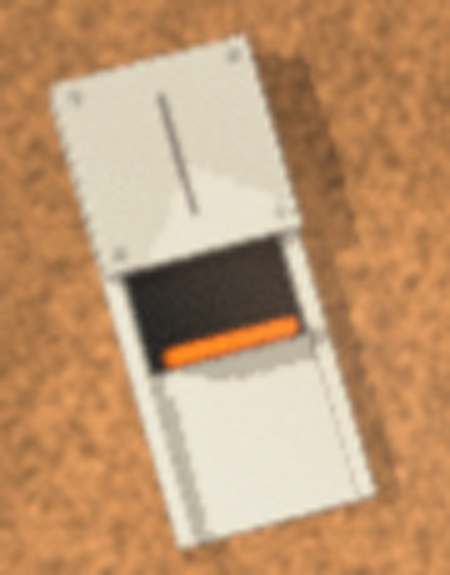

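View pics/lamp.png

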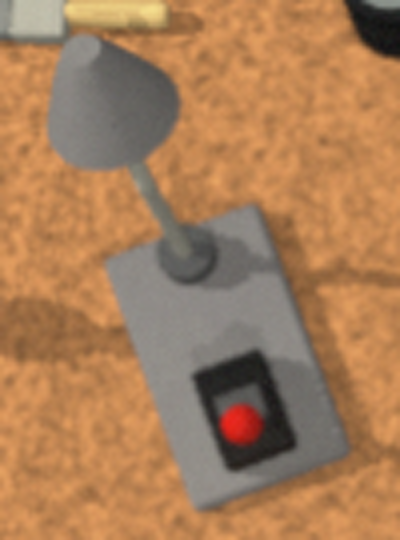

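```bash
python3 - <<'E'
from h import *
c=pickle.load(open("top0.pkl","rb"))
f=lambda x,y,z,s,ox,oy: atz(c,ox+(x+.5)/s-.5,oy+(y+.5)/s-.5,z)
H=lambda x,y,z:f(x,y,z,5,300,125)
L=lambda x,y,z:f(x,y,z,4,140,80)
r=[H(52,86,31),H(243,35,31),H(300,230,31),H(110,275,31)]
print("roof",np.round(r,1))
fr=[H(180,547,16),H(373,493,16)];print("front",np.round(fr,1))
lin=[H(163,348,34),H(297,317,34)];lo=[H(165,368,34),H(300,335,34)]
print("lip in",np.round(lin,1),"out",np.round(lo,1))
back=(r[0]+r[1])/2; front=(fr[0]+fr[1])/2
d=(back-front)[:2];print("len",np.linalg.norm(d),"yaw",np.arctan2(d[1],d[0]))
ctr=(back+front)[:2]/2; print("ctr",ctr)
th=np.arctan2(d[1],d[0]);R=np.array([[np.cos(th),np.sin(th)],[-np.sin(th),np.cos(th)]])
for p in lin+lo: print("holder frame",R@(p[:2]-ctr))
b=[L(107,262,18),L(258,205,18),L(348,452,18),L(197,508,18)]
print("base",np.round(b,1)); B=np.mean(b,0)
d=(b[0]+b[1]-b[2]-b[3])[:2]/2;print("len",np.linalg.norm(d),"yaw",np.arctan2(d[1],d[0]),B)
ball=L(242,425,89);print("ball",ball)
th=np.arctan2(d[1],d[0]);R=np.array([[np.cos(th),np.sin(th)],[-np.sin(th),np.cos(th)]])
print("ball in toggle_base",R@(ball[:2]-B[:2])+[45,0])
print("range",rng(c,346,197),rng(c,200,186), rng(c,352,155))
for n,u,v,z in [("ring",281,233,4),("cap",270,263,8),("blower",440,204,40),("cleaner",118,155,60)]: print(n,atz(c,u,v,z))
E
```

```text
roof [[ 723.4  -78.1   31. ]
 [ 754.9 -181.6   31. ]
 [ 647.5 -213.1   31. ]
 [ 620.  -111.    31. ]]
front [[ 476.  -152.1   16. ]
 [ 507.8 -255.7   16. ]]
lip in [[ 580.6 -139.7   34. ]
 [ 599.4 -211.2   34. ]] out [[ 569.9 -140.9   34. ]
 [ 589.7 -212.9   34. ]]
len 258.17301337236125 yaw 0.2911117718965615
ctr [ 615.52645929 -166.88835883]
holder frame [-25.61625227  36.10570372]
holder frame [-28.18258226 -37.83295856]
holder frame [-36.27440364  38.04636612]
holder frame [-37.96459844 -36.63255545]
base [[707.5 314.5  18. ]
 [750.2 212.6  18. ]
 [579.9 143.7  18. ]
 [539.1 244.   18. ]]
len 183.1338147233248 yaw 0.3901009645637336 [644.18260513 228.69110517  18.        ]
ball [583.99676252 204.92339994  89.        ]
ball in toggle_base [-19.70254619   0.90552688]
range [ 578.35590454 -180.28414929    7.495852  ] [581.80157661 203.53874594  99.55533533] [ 690.91136406 -192.89961603   27.23097198]
ring [475.76680373  -6.00551858   4.        ]
cap [394.21770081  21.36399452   8.        ]
blower [ 561.19477254 -427.02962936   40.        ]
cleaner [666.69451935 432.32586005  60.        ]
```

```bash
python3 - <<'E'
import cv2
im=cv2.imread("pics/scene0.png")
cv2.imwrite("pics/sc.png",cv2.resize(im[190:350,170:370],None,fx=4,fy=3.75*4/3.75,interpolation=cv2.INTER_CUBIC)[:600])
E
```

```text
(no output)
```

View pics/sc.png

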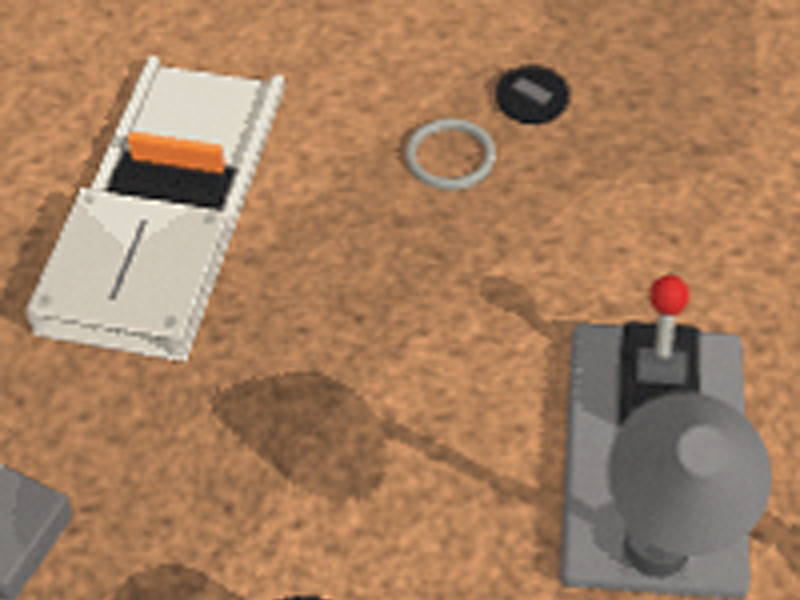

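```bash
cat >> h.py <<'E'
def frame(th,q=0):
    a=th-np.pi/2+q
    x=np.array([np.cos(a),np.sin(a),0]);z=np.array([0,0,-1.])
    return np.column_stack([x,np.cross(z,x),z])
TH=0.292;HC=np.array([615.5,-166.9])
def hp(x,y,z):
    c,s=np.cos(TH),np.sin(TH);return np.array([HC[0]+c*x-s*y,HC[1]+s*x+c*y,z])
TL=0.39
def tp(x,y,z,B=np.array([644.2,228.7])):
    c,s=np.cos(TL),np.sin(TL);x=x-45;return np.array([B[0]+c*x-s*y,B[1]+s*x+c*y,z])
E
python3 - <<'E'
from h import *
from workcell import *
clamp()
movep(hp(-4,0,200),frame(TH))
movel(hp(-4,0,75),max_speed=200)
s=read_state();print(s["time"],s["eef_pos"],hp(-4,0,75),s["finger_gap"],s["ft_force"],s["qpos"])
for n in ["top","wrist","scene"]:
    c=camera(n); cv2.imwrite(f"pics/{n}1.png",c["image"]); pickle.dump(c,open(f"{n}1.pkl","wb"))
im=cv2.imread("pics/scene1.png")
cv2.imwrite("pics/sc1.png",cv2.resize(im[170:300,150:310],None,fx=4,fy=4,interpolation=cv2.INTER_CUBIC))
for q in (np.pi/2,-np.pi/2,0):
    print(q,inverse_kinematics(tp(-60,0,80),frame(TL,q)),inverse_kinematics(tp(5,0,80),frame(TL,q)) is not None)
E
```

```text
3.775 [ 612.28664574 -168.39940689   76.06371416] [ 611.66931978 -168.05147256   75.        ] 0.03683335123415294 [0.74848663 0.6154241  0.42269085] [ 0.28832161  0.67665723 -0.17083735  1.66292442  0.14721092  0.81323562
 -1.22592643]
1.5707963267948966 [-0.02521703  0.65505492 -0.58900324  1.79920577  0.4752217   0.8326013
 -0.45578574] True
-1.5707963267948966 [-1.05637103  0.87377984  1.00975276  1.85330872 -0.91185886  0.96337865
 -2.376776  ] True
0 [-0.29491268  0.59838644 -0.19726296  1.81403489  0.1635779   0.74494692
 -1.76011117] True
```

View pics/sc1.png

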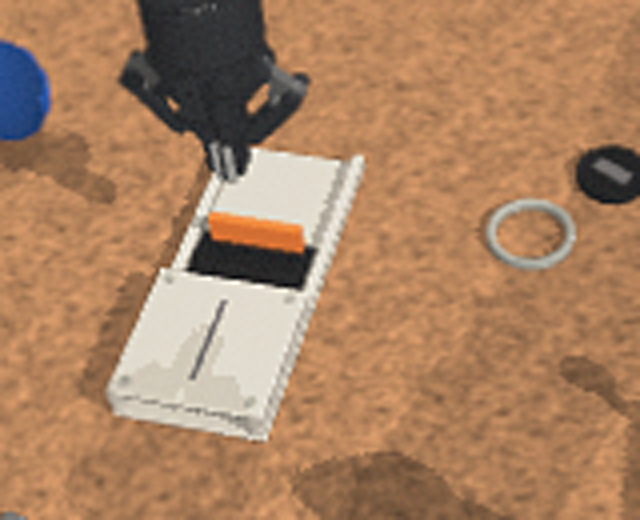

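View pics/wrist1.png

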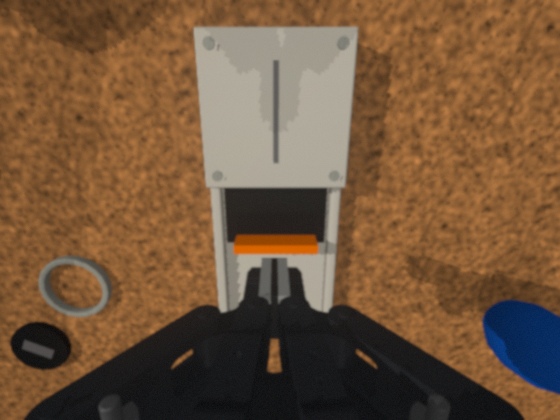

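```bash
python3 - <<'E'
from h import *
c=pickle.load(open("wrist1.pkl","rb"))
Ri=np.array([[np.cos(TH),np.sin(TH)],[-np.sin(TH),np.cos(TH)]])
def show(n,u,v,z):
    p=atz(c,u,v,z); print(n,np.round(Ri@(p[:2]-HC),1), rng(c,u,v)[2].round(1))
show("lip L in",236,235,34);show("lip R in",316,235,34)
show("roof front",275,186,31);show("roof back",275,28,31)
show("roof L",205,180,31);show("roof R",347,180,31)
im=c["image"];cv2.imwrite("pics/w1c.png",cv2.resize(im[170:320,190:370],None,fx=4,fy=4,interpolation=cv2.INTER_CUBIC))
E
```

```text
lip L in [-16.2  31.1] 10.5
lip R in [-16.2 -33.8] 11.4
roof front [23.8 -0.5] 30.5
roof back [130.1  -0.5] 29.8
roof L [28.6 53.4] 28.9
roof R [ 28.4 -56. ] -2.4
```

View pics/w1c.png

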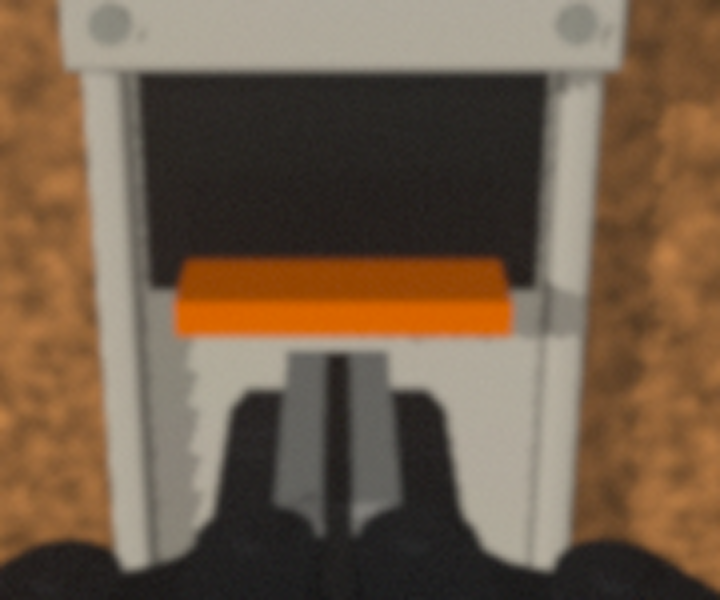

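```bash
python3 - <<'E'
from h import *
c=pickle.load(open("wrist1.pkl","rb"))
Ri=np.array([[np.cos(TH),np.sin(TH)],[-np.sin(TH),np.cos(TH)]])
for n,u,v,z in [("in bot",275,234.5,12),("in top",275,244.3,34),("out",275,253.5,34),("L",234,249,34),("R",318,249,34),("tip",274,258,76)]:
    p=atz(c,u,v,z); print(n,np.round(Ri@(p[:2]-HC),1))
E
```

```text
in bot [-25.2  -0.7]
in top [-24.5  -0.5]
out [-32.8  -0.5]
L [-28.7  33.2]
R [-28.8 -36. ]
tip [-15.    0.4]
```

```bash
python3 - <<'E'
from h import *
c=pickle.load(open("wrist1.pkl","rb"))
Ri=np.array([[np.cos(TH),np.sin(TH)],[-np.sin(TH),np.cos(TH)]])
for u in (267,282,254,296):
  for v in (256,258,260,264,268,272,280,290):
    p=rng(c,u,v); print(u,v,np.round(Ri@(p[:2]-HC),1),p[2].round(1))
print(c["cam_to_world"][:3,3])
E
```

```text
267 256 [-49.9   6.8] 5.2
267 258 [5.7 4.1] 115.7
267 260 [6.1 4. ] 118.5
267 264 [6.1 3.9] 122.8
267 268 [5.7 3.9] 126.0
267 272 [6.1 3.8] 130.5
267 280 [5.8 3.7] 137.2
267 290 [6.4 3.5] 146.0
282 256 [-50.4  -7.3] 4.4
282 258 [ 5.6 -3.8] 115.5
282 260 [ 6.1 -3.7] 118.6
282 264 [ 5.9 -3.6] 122.4
282 268 [ 5.8 -3.5] 126.2
282 272 [ 6.1 -3.4] 130.6
282 280 [ 6.1 -3.2] 137.7
282 290 [ 5.3 -3. ] 144.4
254 256 [-49.9  19. ] 5.2
254 258 [-52.6  19.1] 4.2
254 260 [-54.2  19.1] 5.0
254 264 [-57.9  19.1] 6.1
254 268 [ 2.5 10.7] 120.3
254 272 [ 1.5 10.6] 122.7
254 280 [ 1.5 10.1] 130.2
254 290 [1.6 9.6] 138.7
296 256 [-49.8 -20.4] 5.6
296 258 [-52.6 -20.6] 4.3
296 260 [-54.  -20.5] 5.6
296 264 [-59.2 -20.8] 3.7
296 268 [  1.7 -11. ] 119.1
296 272 [  1.9 -10.6] 123.5
296 280 [  1.8 -10.1] 130.7
296 290 [ 2.  -9.5] 139.5
[ 690.37238787 -143.71497937  254.56443102]
```

```bash
python3 - <<'E'
from h import *
c=pickle.load(open("scene1.pkl","rb"))
Ri=np.array([[np.cos(TH),np.sin(TH)],[-np.sin(TH),np.cos(TH)]])
for u in (205,209):
  for v in range(200,218,2):
    p=rng(c,u,v); print(u,v,np.round(Ri@(p[:2]-HC),1),p[2].round(1))
im=c["image"];cv2.imwrite("pics/s1c.png",cv2.resize(im[165:245,170:270],None,fx=7,fy=7,interpolation=cv2.INTER_CUBIC))
E
```

```text
205 200 [13.4  7. ] 183.0
205 202 [7.6 3.1] 169.1
205 204 [7.2 1.8] 160.9
205 206 [5.9 0.1] 151.7
205 208 [9.1 0.5] 147.4
205 210 [ 6.6 -1.9] 136.6
205 212 [ 6.4 -3.1] 128.2
205 214 [ 6.8 -4.1] 120.5
205 216 [-78.6 -47.8] 12.3
209 200 [ 5.7 14.5] 176.9
209 202 [ 6.9 14.1] 170.6
209 204 [ 9.5 14.3] 165.7
209 206 [ 4.1 10.7] 152.0
209 208 [3.6 9.4] 143.5
209 210 [2.8 8. ] 134.7
209 212 [2.5 6.7] 126.2
209 214 [4.3 6.5] 120.1
209 216 [-86.6 -38.4] 5.7
```

View pics/s1c.png

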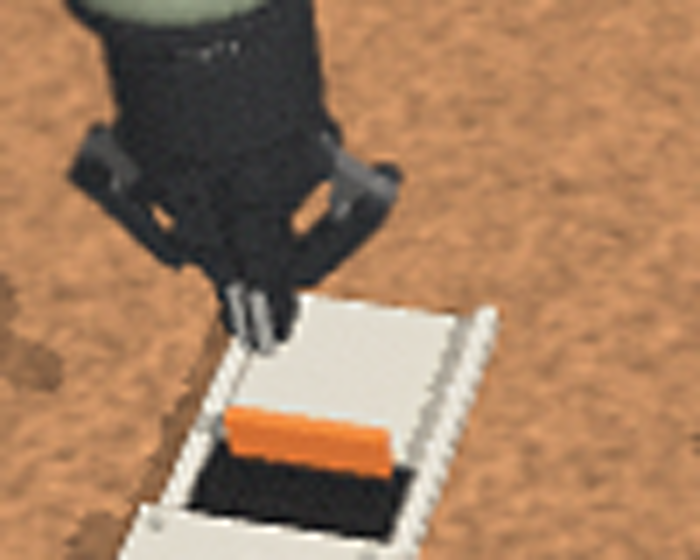

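Two cameras agree that the fingertips sit at z≈117, while the reported TCP z is 76, a 40 mm difference. I'll check this by descending under guard and looking again. At a reported 40 the tips should be clear of everything in either case.

```bash
python3 - <<'E'
from h import *
from workcell import *
print(movel(hp(-2,0,45),max_speed=100,guard=6))
s=read_state();print(s["time"],s["eef_pos"],s["ft_force"])
Ri=np.array([[np.cos(TH),np.sin(TH)],[-np.sin(TH),np.cos(TH)]])
c=camera("wrist");pickle.dump(c,open("wrist2.pkl","wb"))
for v in (250,254,258,262,266): p=rng(c,267,v);print(v,np.round(Ri@(p[:2]-HC),1),p[2].round(1))
im=c["image"];cv2.imwrite("pics/w2c.png",cv2.resize(im[170:320,190:370],None,fx=4,fy=4,interpolation=cv2.INTER_CUBIC))
c=camera("scene");pickle.dump(c,open("scene2.pkl","wb"))
im=c["image"];cv2.imwrite("pics/s2c.png",cv2.resize(im[165:265,170:270],None,fx=6,fy=6,interpolation=cv2.INTER_CUBIC))
E
```

```text
False
4.375 [ 613.41645209 -167.3603854    44.73986785] [ 0.24489151 -0.65143787  0.83583084]
250 [-24.3   6.6] 11.1
254 [-26.6   6.6] 13.4
258 [7.2 4.7] 84.4
262 [6.7 4.7] 87.7
266 [6.6 4.6] 91.7
```

View pics/w2c.png

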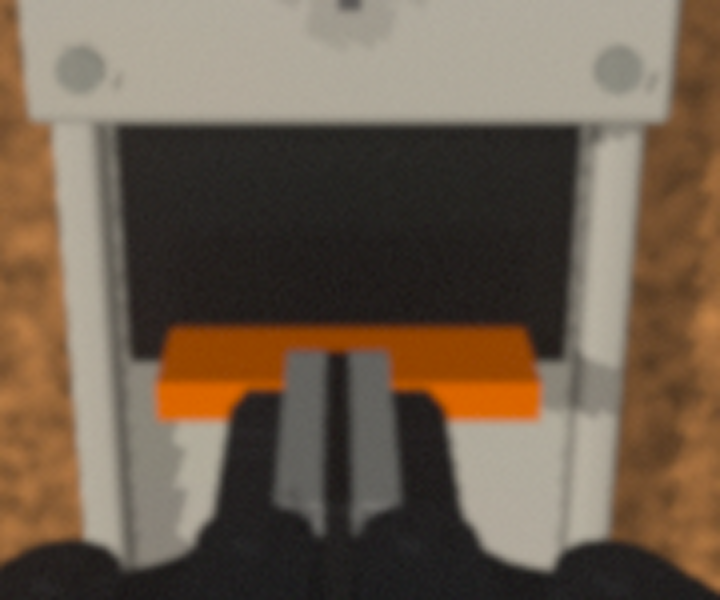

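View pics/s2c.png

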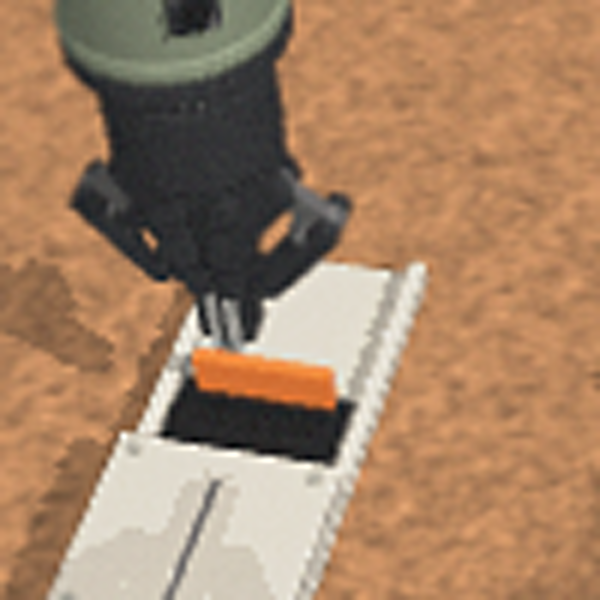

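```bash
python3 - <<'E'
from h import *
from workcell import *
print(movel(hp(-1,0,18),max_speed=60,guard=5))
s=read_state();print(s["time"],s["eef_pos"],s["ft_force"])
Ri=np.array([[np.cos(TH),np.sin(TH)],[-np.sin(TH),np.cos(TH)]])
c=camera("wrist")
for v in (256,258,260,262,266): p=rng(c,267,v);print(v,np.round(Ri@(p[:2]-HC),1),p[2].round(1))
im=c["image"];cv2.imwrite("pics/w3c.png",cv2.resize(im[170:320,190:370],None,fx=4,fy=4,interpolation=cv2.INTER_CUBIC))
c=camera("scene")
im=c["image"];cv2.imwrite("pics/s3c.png",cv2.resize(im[165:265,170:270],None,fx=6,fy=6,interpolation=cv2.INTER_CUBIC))
print(inverse_kinematics(hp(-1,0,-22),frame(TH)))
E
```

```text
False
5.075 [ 614.48679142 -167.11172315   17.80412866] [-0.20822354  0.01815486  0.33363458]
256 [-14.6   5.8] 10.9
258 [8.6 4.6] 58.0
260 [8.1 4.6] 59.3
262 [8.3 4.6] 61.8
266 [8.3 4.5] 65.8
[ 0.27017048  0.81872205 -0.14804434  1.68870713  0.1795591   0.64743256
 -1.25394103]
```

View pics/w3c.png

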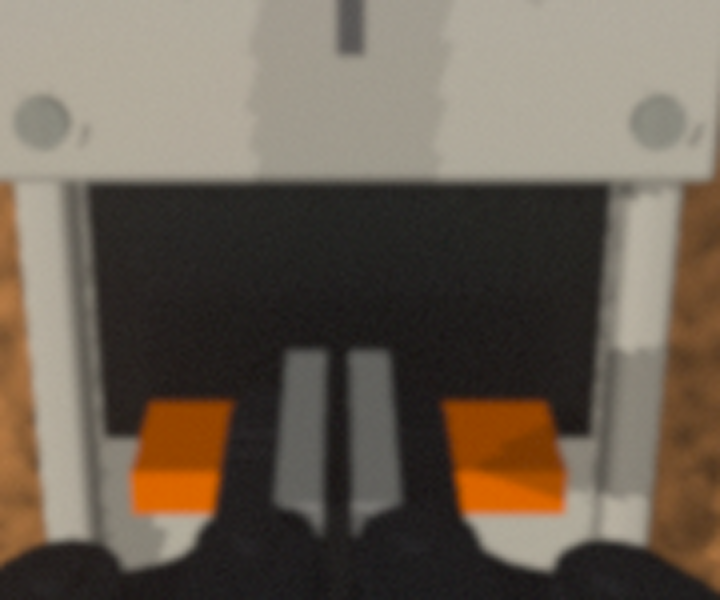

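View pics/s3c.png

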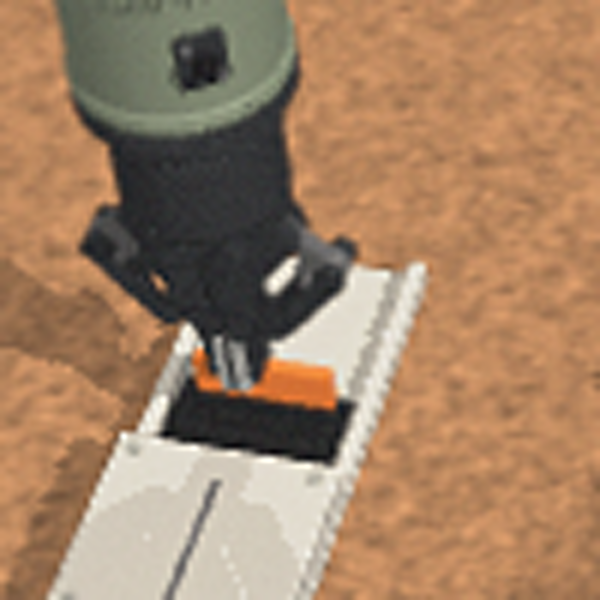

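The tips are still around z=57, above the lip top at 34, so the 40 mm offset is real: the reported TCP lies beyond the physical tips. I'll descend by that amount under guard.

```bash
python3 - <<'E'
from h import *
from workcell import *
print(movel(hp(-1,0,-21),max_speed=50,guard=5))
s=read_state();print(s["time"],s["eef_pos"],s["ft_force"])
Ri=np.array([[np.cos(TH),np.sin(TH)],[-np.sin(TH),np.cos(TH)]])
c=camera("wrist")
for v in (256,258,260,262,266): p=rng(c,267,v);print(v,np.round(Ri@(p[:2]-HC),1),p[2].round(1))
im=c["image"];cv2.imwrite("pics/w4c.png",cv2.resize(im[170:320,190:370],None,fx=4,fy=4,interpolation=cv2.INTER_CUBIC))
c=camera("scene")
im=c["image"];cv2.imwrite("pics/s4c.png",cv2.resize(im[165:265,170:270],None,fx=6,fy=6,interpolation=cv2.INTER_CUBIC))
E
```

```text
False
6.1083 [ 614.72540679 -167.22717183  -20.75188871] [-0.39142441  0.09321747 -0.12606415]
256 [5.8 4.7] 11.5
258 [7.8 4.6] 17.6
260 [7.9 4.5] 20.0
262 [8.7 4.4] 23.5
266 [8.4 4.3] 27.1
```

View pics/w4c.png

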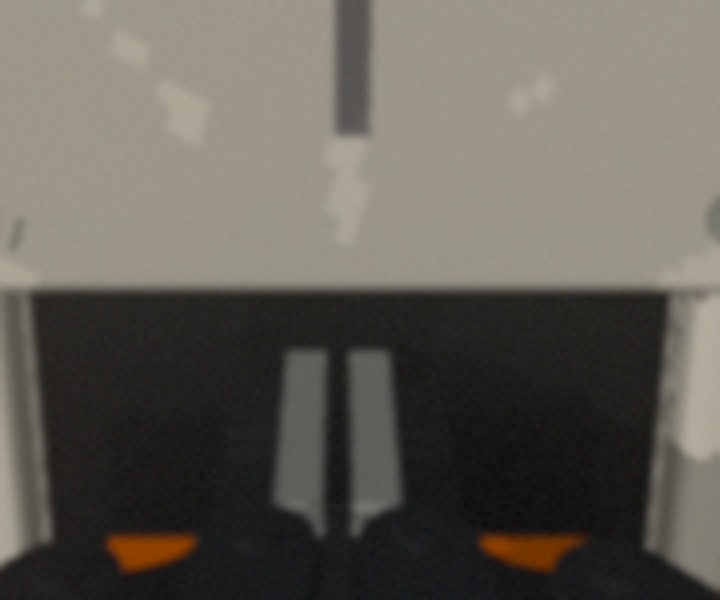

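View pics/s4c.png

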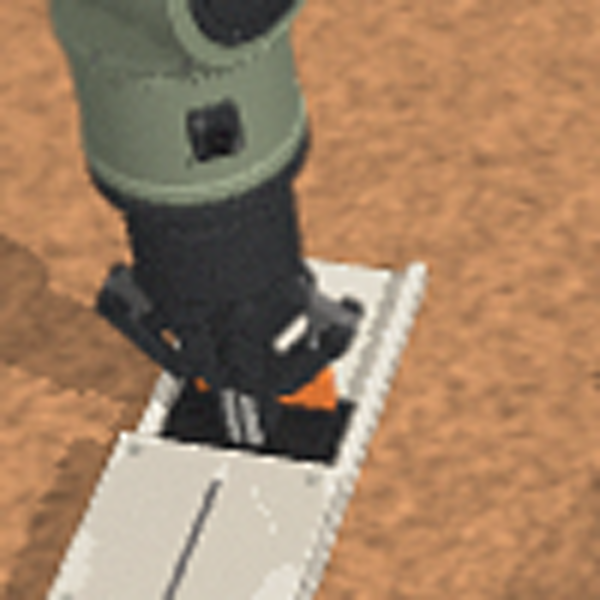

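Fingertips are down behind the lip at z≈17, with no contact force. Now I pull.

```bash
python3 - <<'E'
from h import *
from workcell import *
Ri=np.array([[np.cos(TH),np.sin(TH)],[-np.sin(TH),np.cos(TH)]])
print(movel(hp(-130,0,-21),max_speed=45,guard=14))
s=read_state();print(s["time"],s["eef_pos"],Ri@(s["eef_pos"][:2]-HC),s["ft_force"])
wait(0.2)
s=read_state();print(s["time"],Ri@(s["eef_pos"][:2]-HC),s["ft_force"])
c=camera("wrist");cv2.imwrite("pics/w5.png",c["image"]);pickle.dump(c,open("wrist5.pkl","wb"))
c=camera("top")
im=c["image"];cv2.imwrite("pics/t5c.png",cv2.resize(im[125:245,290:390],None,fx=5,fy=5,interpolation=cv2.INTER_CUBIC))
c=camera("scene");cv2.imwrite("pics/s5.png",cv2.resize(c["image"][150:300,130:330],None,fx=4,fy=4))
E
```

```text
True
8.1917 [ 519.16568247 -195.88849852  -20.87185524] [-1.00601356e+02 -2.98361930e-02] [4.34260427 1.32070948 2.17980711]
8.3917 [-1.00645926e+02  5.86972846e-02] [ 2.26429035 -0.75098902  2.31281592]
```

View pics/w5.png

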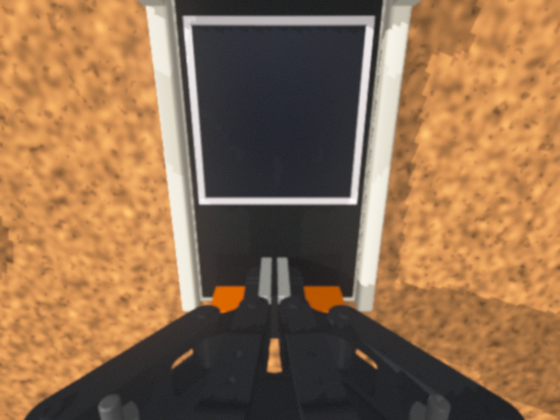

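View pics/s5.png

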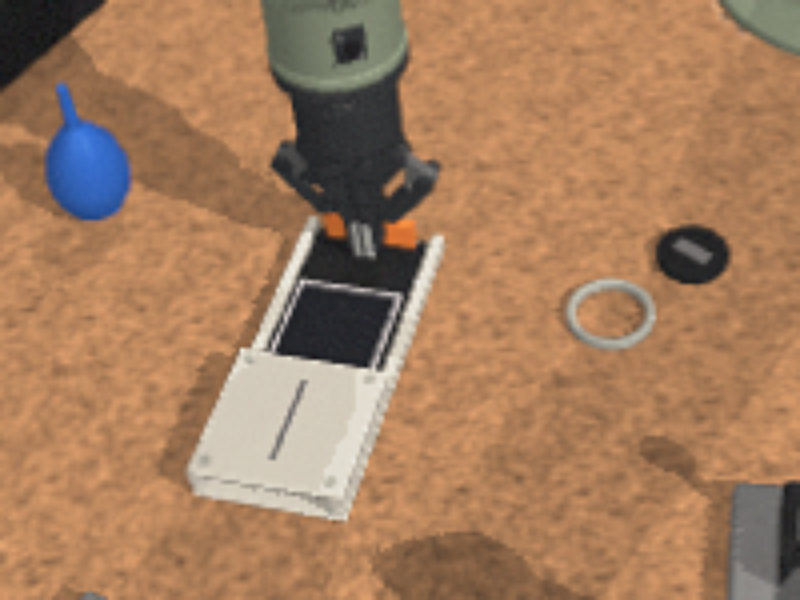

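The lip is drawn out to about hx -112. I'll pull further with a higher guard to be sure it's on the stop.

```bash
python3 - <<'E'
from h import *
from workcell import *
Ri=np.array([[np.cos(TH),np.sin(TH)],[-np.sin(TH),np.cos(TH)]])
print(movel(hp(-125,0,-21),max_speed=25,guard=25))
s=read_state();print(s["time"],Ri@(s["eef_pos"][:2]-HC),s["ft_force"])
wait(0.3)
s=read_state();print(Ri@(s["eef_pos"][:2]-HC),s["ft_force"])
E
```

```text
True
8.9083 [-100.35115556    0.16125617] [ 2.75377383 -0.18938407  1.9557236 ]
[-100.37061869    0.20272563] [ 1.03445877 -0.20890365  2.48210232]
```

```bash
python3 - <<'E'
from h import *
from workcell import *
movel(hp(-90,0,-21),max_speed=60)
movel(hp(-90,0,150),max_speed=200)
c=camera("wrist");cv2.imwrite("pics/w6.png",c["image"])
c=camera("top");pickle.dump(c,open("top6.pkl","wb"))
im=c["image"];cv2.imwrite("pics/t6.png",im)
s=read_state();print(s["time"],s["ft_force"],s["qpos"])
for x in (-75,5,15): print(inverse_kinematics(tp(x,0,38),frame(TL,np.pi)))
print(inverse_kinematics(tp(-75,0,150),frame(TL,np.pi)))
E
```

```text
10.6333 [ 0.85625485  0.81779122 -0.2855802 ] [ 0.3966803   0.48031871 -0.20611217  1.80969027  0.12142577  0.85910225
 -1.14274761]
[ 0.35371648  1.03519035 -1.28049426  1.84132859  1.09362227  1.18791502
  0.64757173]
[ 0.27571762  1.11858347 -1.28170166  1.62035683  1.11400235  1.2893341
  0.74894089]
[ 0.26498715  1.1284299  -1.28184276  1.59123356  1.11680838  1.30133233
  0.76255549]
[ 0.36719361  0.81172453 -1.27503228  1.76918659  0.83125909  1.22073543
  0.81437538]
```

View pics/w6.png

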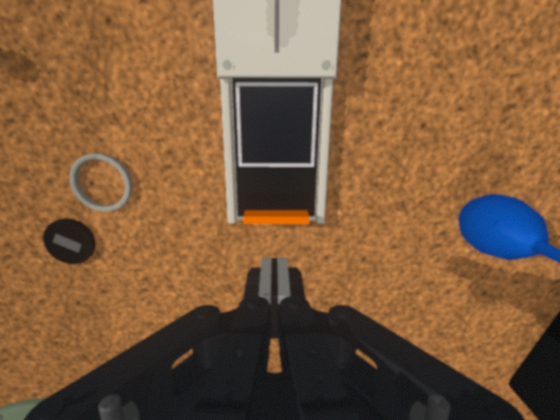

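View pics/t6.png

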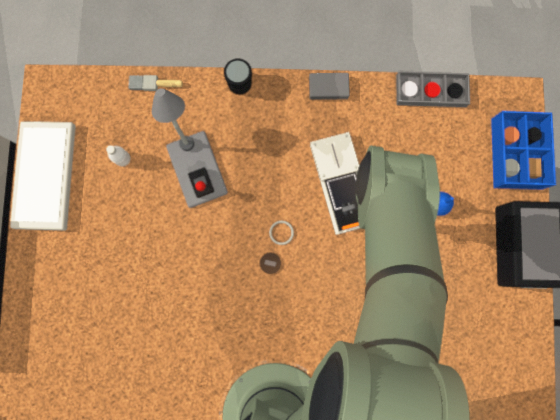

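Sleeve is fully out, with the lip at the rail ends. Now to the toggle, with the wrist camera turned away from the shade.

```bash
python3 - <<'E'
from h import *
from workcell import *
q=np.array(inverse_kinematics(tp(-75,0,150),frame(TL,0)));print(q)
q[6]+=np.pi
goto_joints(q)
s=read_state();print(s["time"],s["eef_pos"],tp(-75,0,150))
movel(tp(-75,0,40),max_speed=150,guard=8)
s=read_state();print(s["time"],s["eef_pos"],s["ft_force"])
c=camera("wrist");cv2.imwrite("pics/w7.png",c["image"]);pickle.dump(c,open("wrist7.pkl","wb"))
c=camera("scene");pickle.dump(c,open("scene7.pkl","wb"));cv2.imwrite("pics/s7.png",cv2.resize(c["image"][200:350,240:440],None,fx=4,fy=4))
E
```

```text
[-0.22447839  0.48915139 -0.29037534  1.79831358  0.17555418  0.87927118
 -1.77581835]
12.8667 [533.35648719 182.61430252 149.92238487] [533.21091282 183.07739019 150.        ]
13.75 [533.69738334 183.25294527  40.73389633] [-0.1734179  -0.05723945 -0.41096751]
```

View pics/w7.png

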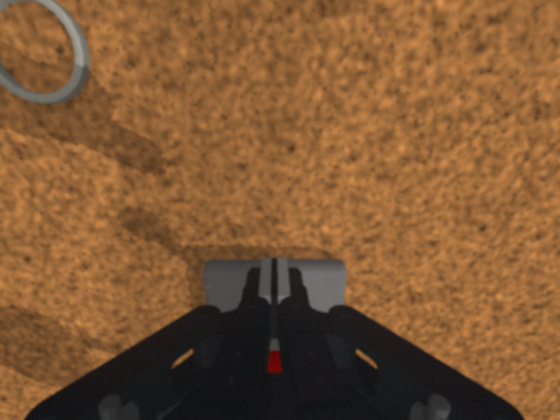

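View pics/s7.png

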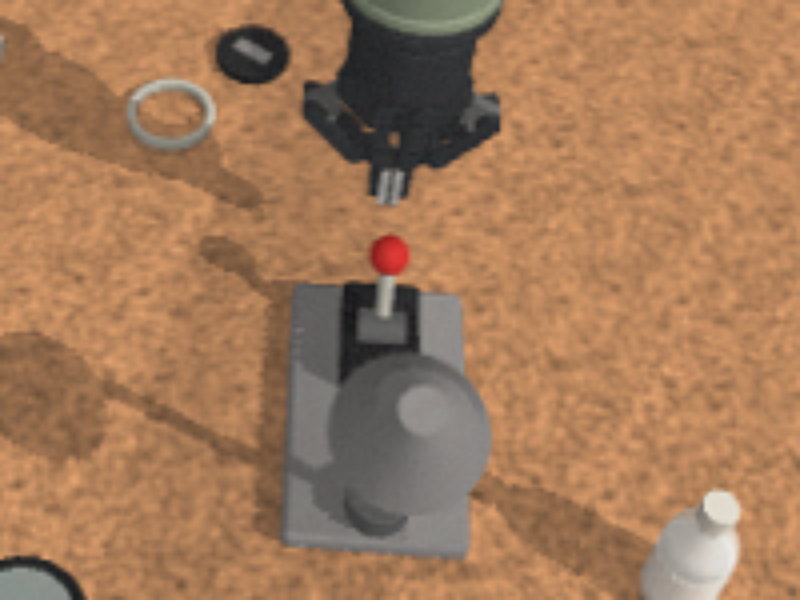

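The fingers are lined up with the ball in both views. Pushing.

```bash
python3 - <<'E'
from h import *
from workcell import *
R=np.array([[np.cos(TL),np.sin(TL)],[-np.sin(TL),np.cos(TL)]])
B=np.array([644.2,228.7])
f=lambda s:np.round(R@(s["eef_pos"][:2]-B)+[45,0],1)
print(movel(tp(16,0,40),max_speed=40,guard=10))
s=read_state();print(s["time"],f(s),s["ft_force"])
wait(.2);s=read_state();print(f(s),s["ft_force"])
c=camera("scene");cv2.imwrite("pics/s8.png",cv2.resize(c["image"][200:350,240:440],None,fx=4,fy=4))
E
```

```text
True
15.7167 [ 7.9 -0. ] [-1.57905853 -1.20200142  0.81923289]
[ 8.  -0.1] [-1.67311943 -0.66579569  1.38792874]
```

View pics/s8.png

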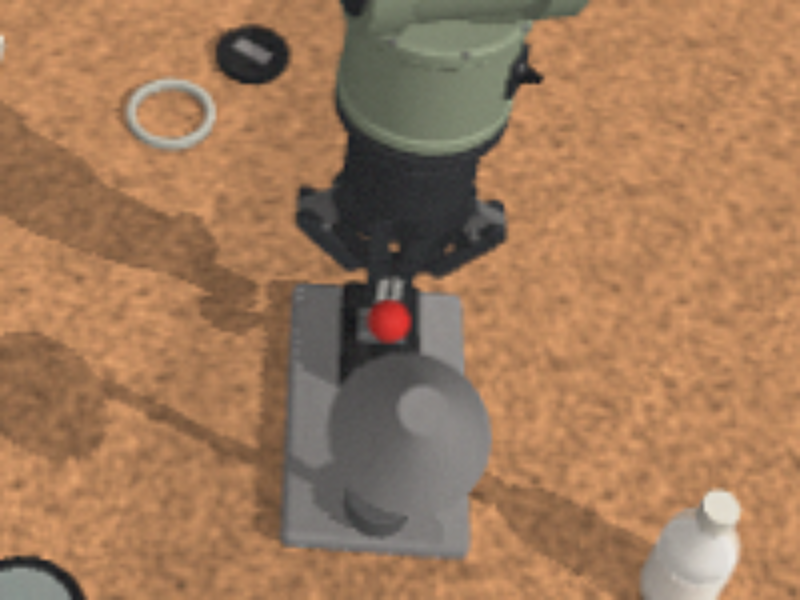

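```bash
python3 - <<'E'
from h import *
from workcell import *
R=np.array([[np.cos(TL),np.sin(TL)],[-np.sin(TL),np.cos(TL)]])
B=np.array([644.2,228.7])
f=lambda s:np.round(R@(s["eef_pos"][:2]-B)+[45,0],1)
print(movel(tp(22,0,40),max_speed=25,guard=16))
s=read_state();print(s["time"],f(s),s["ft_force"])
wait(.2);s=read_state();print(f(s),s["ft_force"])
movel(tp(-75,0,40),max_speed=100)
movel(tp(-90,0,170),max_speed=200)
s=read_state();print(s["time"],s["ft_force"])
c=camera("top");pickle.dump(c,open("top9.pkl","wb"));cv2.imwrite("pics/t9.png",c["image"])
c=camera("scene");pickle.dump(c,open("scene9.pkl","wb"));cv2.imwrite("pics/s9.png",cv2.resize(c["image"][200:350,240:440],None,fx=4,fy=4,interpolation=cv2.INTER_CUBIC));cv2.imwrite("pics/s9f.png",c["image"])
E
```

```text
True
16.2417 [ 7.7 -0. ] [-2.56720873 -0.2130459   2.44602636]
[ 7.8 -0. ] [-2.49479017 -0.29515992  3.00856951]
18.225 [ 0.56591982 -0.0609888  -0.57754974]
```

View pics/s9.png

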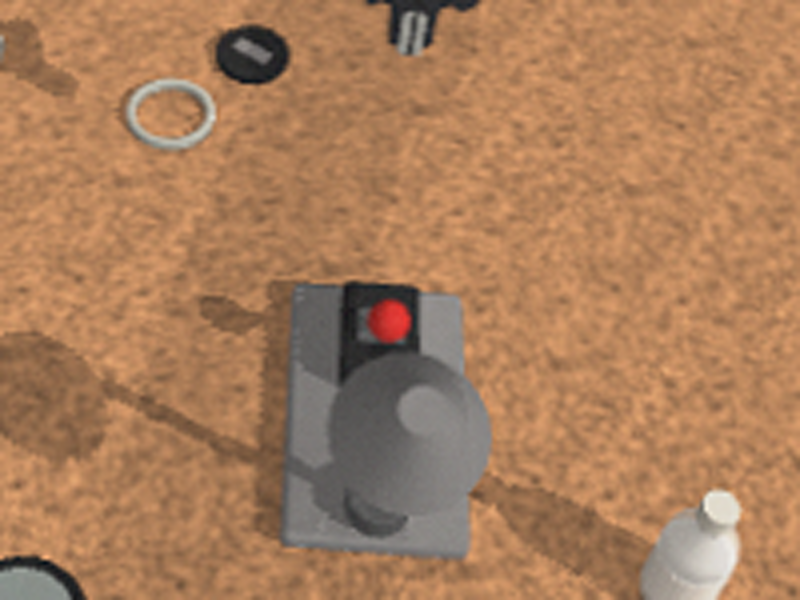

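View pics/t9.png

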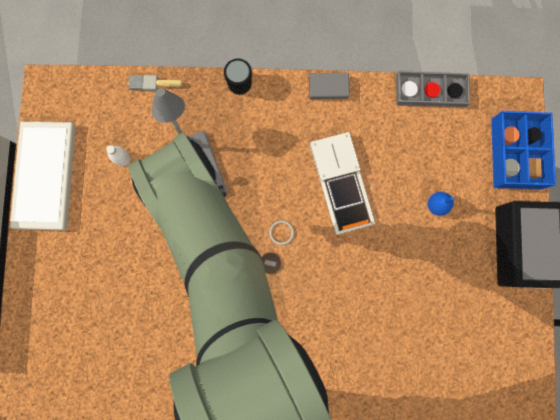

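View pics/s9f.png

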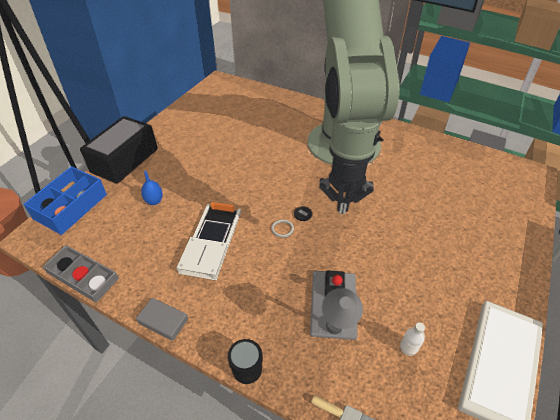

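```bash
python3 - <<'E'
from h import *
R=lambda t:np.array([[np.cos(t),np.sin(t)],[-np.sin(t),np.cos(t)]])
B=np.array([644.2,228.7])
c=pickle.load(open("scene9.pkl","rb"))
g=lambda u,v,z:(R(TL)@(atz(c,u,v,z)[:2]-B)+[45,0]).round(1)
print("ball before",g(337.2,263.5,90),"after",g(337,279.8,88))
c=pickle.load(open("top9.pkl","rb"));im=c["image"]
for n in("top0","top9"):
    c=pickle.load(open(n+".pkl","rb"));im=c["image"].astype(int)[125:240,300:390]
    m=(im[...,2]>200)&(im[...,1]<150)&(im[...,0]<70); 
    h,w=m.shape
    lab,k,st,ce=cv2.connectedComponentsWithStats(m.astype(np.uint8))
    i=1+np.argmax(st[1:,4]);u,v=ce[i]+[300,125]
    u,v=k is None or ce[i]+[300,125];print(n,st[i],u,v,R(TH)@(atz(c,u,v,34)[:2]-HC))
E
```

```text
ball before [-17.6   0.6] after [30.4  0.6]
top0 [33 64 26  9 88] 345.70454545454544 192.95454545454544 [-31.76228129   0.35018717]
top9 [43 95 25  9 66] 355.24242424242425 224.27272727272725 [-119.09892929   -0.63942335]
```

```bash
python3 - <<'E'
from workcell import *
print(read_state()["time"]); print(finish_job())
E
```

```text
18.325
the job is handed in; nothing more can be done
None
```

The sleeve is drawn fully out, the lamp toggle is over to on, and I handed the job in at 18.3 s. No verdict was reported.

- **Sleeve:** I closed the fingers and lowered them behind the orange lip, so nothing pinched it. They pulled the sleeve until it was rigid. A second pull with a 25 N guard moved it no further, and the top camera shows about 87 mm of travel.
- **Toggle:** I pushed the red ball towards the stem until it was rigid, confirmed by a second push with a 16 N guard. The ball moved about 48 mm, which fits a full swing from its starting angle. It stayed there when I backed off.
- **Last checks:** The final pictures show the ring, cap, blower and bottle where they started. I compared these by eye and did not measure them. The arm was clear of everything.
- **Disagreement:** The closed fingertips measured about 40 mm above the reported TCP in both the wrist and scene cameras. I went by the cameras and lowered the TCP to match, under force guard. The reach behind the lip and onto the ball then came out as expected.

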